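Fetch the culture flask from behind the bottles on an incubator shelf

ROBOT

A 7-joint arm with a two-finger parallel gripper is mounted at the origin on the work surface. World frame = base frame: x ahead of the robot, y to its left, z up, the work surface at z = 0. Lengths are in m, angles in rad, forces in N, time in s.
With the tool pointing down it reaches from about 0.425 to 0.875 m from the base axis. Payload 4.7 kg.
Tool frame: the origin (TCP) lies at the very end of the fingers, on their centre line; the grasp point (between the pads) lies 19 mm behind it (ctrl.grasp_offset is the distance from the TCP to the grasp point, in m); z points along the fingers, x is the direction in which the jaws open and shut, and the axes are right-handed (so a half turn about z gives the same grasp; the last joint's range is limited). The gripper opens to 85 mm and grips with 20 to 120 N. Pads are 22 mm wide; open, the fingers measure 114 mm over their backs; the gripper's body (76 mm by 85 mm) begins 54 mm behind the grasp point. The pads swing forward as they close: fully open they stand 13 mm farther back than shut.
Start: joints at [1.192, 0.321, -0.07, 1.45, 0.023, 1.371, -0.057], TCP at [0.249, -0.601, 0.231] pointing down, gripper open.
Joint ranges: [-2.86, 2.86], [-0.3, 2.09], [-1.38, 1.24], [0.06, 2.45], [-1.56, 4.7], [0.09, 2.05], [-2.69, 2.69]. Speed limits (rad/s): [2.57, 2.57, 3.14, 3.14, 3.14, 3.14, 3.14].

INTERFACE

Orientations are given as a 3x3 rotation matrix whose columns are the frame's x, y, z axes.
In Python, from station import ctrl gives the robot as it stands. Calls block until the motion is done:
- ctrl.goto(position, orientation): joint-space move of the TCP to a pose.
- ctrl.move_straight(position, attitude=None, rate=0.15): straight line of the TCP; attitude=None keeps the orientation; rate is the mean speed in m/s.
- ctrl.move_joints(angles): joint-space move.
- ctrl.set_gripper(opening, strength=None): finger opening in m; strength is the grip in N (None keeps the last); returns when the fingers have stopped.
- ctrl.pause(seconds).
- ctrl.ik(position, orientation): joint angles nearest the present ones, or None.
- ctrl.get_state(): the state.
- ctrl.get_image(name): name is "scene" or "side" or "wrist"; returns a dict with "frame" (420x560x3 uint8, red, green, blue), "mtx" (3x3 intrinsics, pixels), "T" (4x4, takes a point from camera to world coordinates). Camera axes: x right, y up, looking along -z (the intrinsics and any distortion apply to the point x, -y, -z); pixel columns grow to the right and rows downward; lengths in m; the calibration is good to about 2 mm. A picture is of the moment at which its call begins. There is no depth.
A pose or a line that the arm cannot do raises ctrl.IKError and nothing moves.
- ctrl.finish_job(): hands the job in, once; it reports no verdict.
The state is a dict: "time": time; "q": joint angles; "dq": joint speeds; "tau": joint torques, N m; "tool_pos": TCP position; "ee_rot": TCP orientation; "wrist_force": force on the tool from outside, world axes, zero at the start; "torque": the same for the moment, N m; "gripper_width": finger opening in m.
Only numpy, scipy, OpenCV 4.12 (cv2) and the standard library are available. Lean on these libraries where they do the work, as an engineer would, in place of code of your own. Each camera call takes 0.05 s, during which the arm holds its last target.

TASK

Fetch the culture flask that lies behind the two bottles on the incubator shelf: first stand both bottles aside on the grey mat, then lay the flask flat in the white flask tray, and only when it lies there stand each bottle back in its own holder on the shelf, the round bottle in the round holder and the square bottle in the square one. Everything should sit flat on the floor of its holder or tray, not on a rim. Never tip a bottle over, and leave the dish stack, the tube rack and the small jar on the shelf where they are.

Things in the scene. Friction and masses are not known exactly. Their poses are not given: they have to be found in the camera images.
- round_bottle_mid (a point): Loose white plastic bottle, round body 54 mm across, grey screw cap, 92 mm tall in all, about 0.12 kg. The point is on its axis, 46 mm above its underside; z is up. The body is straight up to 60 mm; the cap (36 mm across) is from 72 to 92 mm up. At the start it stands in the round holder, nearer the robot than the flask.
- square_bottle_mid (a point): Loose white plastic bottle, square body 50 x 50 mm, same grey cap, 92 mm tall in all, about 0.12 kg. The point is on its axis, 46 mm above its underside; x and y are square to its sides, z is up. The sides are straight up to 62 mm; the cap (36 mm across) is from 72 to 92 mm up. At the start it stands in the square holder, nearer the robot than the flask.
- flask_mid (a point): Loose clear flask lying flat across the back of the shelf, close behind the bottles: 50 mm (x), 120 mm (y, with cap), 30 mm high (z, up), about 0.07 kg. The point is at the middle of that outline, 15 mm above its underside. The box body is from y = -60 to +30 mm, neck and round white cap (27 mm across) from +30 to +60 mm.
- round_holder: Round shallow dark grey holder, fixed on the shelf, 76 mm across outside, 70 mm inside. Origin at the centre of its underside; floor 2 mm, rim 6 mm above the origin. Its x (away from the robot, towards the flask) and y are the shelf's. The two holders stand side by side along y, centres 92 mm apart; which is left and which right changes.
- square_holder: Square shallow dark grey holder, fixed on the shelf, 72 x 72 mm outside, 66 x 66 mm inside. Origin at the centre of its underside; floor 2 mm, rim 6 mm above the origin. x and y are square to its sides and are the shelf's: x away from the robot towards the flask, y along the row of the two holders.
- mat: Flat grey rubber mat fixed to the bench, 260 mm (x) by 130 mm (y), 3 mm thick: the side area for the bottles. Origin at the centre of its underside. To one side of the shelf; which side changes.
- flask_tray: Low white open tray fixed to the bench, where the flask belongs: 70 mm (x) by 140 mm (y) inside, walls 4 mm thick. Origin at the centre of its underside; its floor is 3 mm and its rim 8 mm above the origin. The flask lies in it along y, cap to either end. On the other side of the shelf from the mat.
- dish_stack_mid (a point): Bystander, loose: stack of three clear closed dishes, 60 mm across and 44 mm high, on the shelf beside the flask. The point is at its centre. Leave it alone.
- tube_rack_mid (a point): Bystander, loose: grey rack 50 x 60 mm with six white-capped tubes, 63 mm high, on the shelf beside the flask. The point is on its axis, 30 mm up. Leave it alone.
- small_jar_mid (a point): Bystander, loose: small amber jar, 36 mm across, 50 mm high, at the left side of the shelf, level with the bottles. The point is at its centre. Leave it alone. The shelf is a fixed steel plate 250 x 340 mm, 8 mm thick, on the bench at z = 0; a lip along its back edge stands 22 mm above the bench.
Things that resemble listed ones, but are neither listed nor needed, are in the scene too. Leave any purple look-alike of the part that bears flask_mid alone.

How it is judged:
By the outcome, as a careful person would: the job done as asked, in the order asked, and still so for the second after the job is handed in, with the robot touching nothing.
It also fails if it takes over 128 s, if anything falls off the work surface, if the arm or the gripper's body presses on something with over 40 N, if the wrist force passes 120 N, or if a joint passes its speed limit or range.

## Working session

There is one attempt and no reset: what is moved stays moved. The work goes in short steps, each a Python script; the robot and the scene stay as the last script left them, time stands still between calls to the robot, and variables do not carry over. Pictures are saved under pics/ and viewed, and the job is handed in when it is done.

```bash
ls; mkdir -p pics; python3 - <<'E'
from station import ctrl
import cv2,numpy as np
s=ctrl.get_state();print(s['time'],s['tool_pos'],s['gripper_width'],ctrl.grasp_offset)
for n in ["scene","side","wrist"]:
    i=ctrl.get_image(n);cv2.imwrite(f"pics/a_{n}.png",i["frame"][:,:,::-1]);print(n,np.round(i["mtx"],1).tolist(),np.round(i["T"],3).tolist(),[k for k in i])
E
```

```text
pics
0.0 [ 0.2485562  -0.60000908  0.23024179] 0.08557085071028503 0.0187
scene [[379.4, 0.0, 276.8], [0.0, 379.4, 206.5], [0.0, 0.0, 1.0]] [[0.855, -0.45, 0.259, 0.677], [0.519, 0.751, -0.408, -0.334], [-0.011, 0.483, 0.875, 0.746], [0.0, 0.0, 0.0, 1.0]] ['frame', 'mtx', 'T']
side [[454.4, 0.0, 286.8], [0.0, 454.4, 213.1], [0.0, 0.0, 1.0]] [[-0.967, 0.133, -0.219, 0.236], [-0.256, -0.534, 0.806, 0.871], [-0.01, 0.835, 0.55, 0.636], [0.0, 0.0, 0.0, 1.0]] ['frame', 'mtx', 'T']
wrist [[296.5, 0.0, 273.6], [0.0, 296.5, 206.6], [0.0, 0.0, 1.0]] [[0.384, 0.89, 0.246, 0.31], [-0.923, 0.371, 0.1, -0.575], [-0.002, -0.265, 0.964, 0.373], [0.0, 0.0, 0.0, 1.0]] ['frame', 'mtx', 'T']
```

View pics/a_scene.png

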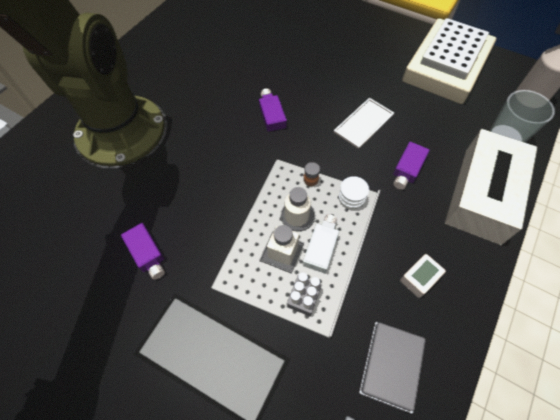

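View pics/a_side.png

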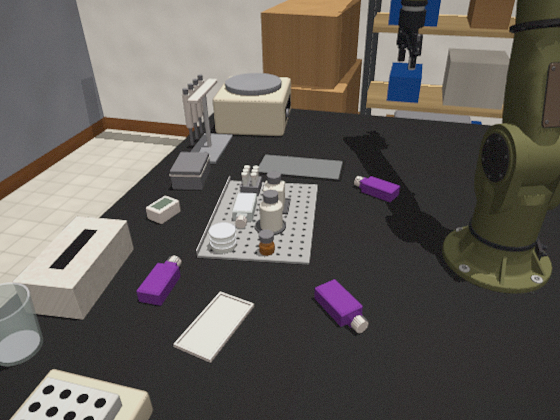

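View pics/a_wrist.png

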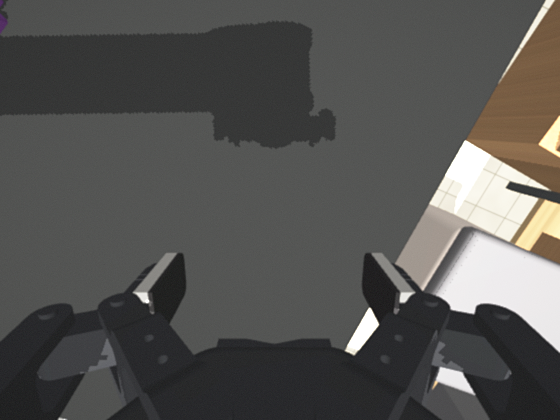

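The flask candidates in the scene view are:
- a clear/white body at (322,243), behind the bottles on the shelf
- purple look-alikes at (273,110), (411,163) and (142,247)

I choose the one at (322,243). The mat is at (212,357); the dark tablet at (393,365) is a decoy. The tray is at (364,122). I'll check these in close crops.

```bash
cat > h.py <<'E'
import numpy as np,cv2
def ray(im,u,v):
    d=np.array([(u-im['mtx'][0,2])/im['mtx'][0,0],-(v-im['mtx'][1,2])/im['mtx'][1,1],-1.])
    return im['T'][:3,3],im['T'][:3,:3]@d
def onz(im,u,v,z):
    o,d=ray(im,u,v);return (o+d*(z-o[2])/d[2])
def proj(im,P):
    p=im['T'][:3,:3].T@(np.array(P)-im['T'][:3,3]);K=im['mtx']
    return K[0,0]*p[0]/-p[2]+K[0,2],K[1,1]*-p[1]/-p[2]+K[1,2]
E
python3 - <<'E'
from station import ctrl
import cv2,numpy as np,pickle
from h import *
D={n:ctrl.get_image(n) for n in ["scene","side"]}
pickle.dump(D,open('D.pkl','wb'))
a=D['scene']['frame'][150:340,205:390,::-1];b=D['side']['frame'][155:270,190:330,::-1]
cv2.imwrite('pics/b1.png',cv2.resize(a,None,fx=3.1,fy=3.1,interpolation=cv2.INTER_CUBIC))
cv2.imwrite('pics/b2.png',cv2.resize(b,None,fx=5,fy=5,interpolation=cv2.INTER_CUBIC))
im=D['scene']
for n,u,v,z in [('mat',177,300,.003),('mat',284,361,.003),('mat',252,418,.003),('mat',140,351,.003),('tray',335,124,.008),('tray',371,99,.008),('tray',394,115,.008),('tray',358,146,.008),
 ('shelf',278,161,.008),('shelf',380,190,.022),('shelf',331,331,.022),('shelf',215,287,.008),('rcap',297,195,.092),('scap',283,234,.092),('flask',322,247,.03),('dish',354,188,.044),('jar',312,170,.05)]:
    print(n,np.round(onz(im,u,v,z),3))
im=D['side']
for n,u,v,z in [('tray',223,294,.008),('tray',254,304,.008),('tray',213,357,.008),('tray',177,341,.008),('rcap',271,198,.092),('scap',274,178,.092),('dish',222,231,.044)]:
    print(n,np.round(onz(im,u,v,z),3))
E
```

```text
mat [ 0.397 -0.269  0.003]
mat [ 0.635 -0.256  0.003]
mat [ 0.635 -0.363  0.003]
mat [ 0.398 -0.38   0.003]
tray [0.461 0.289 0.008]
tray [0.503 0.413 0.008]
tray [0.576 0.392 0.008]
tray [0.54  0.255 0.008]
shelf [0.396 0.117 0.008]
shelf [0.637 0.158 0.022]
shelf [ 0.684 -0.169  0.022]
shelf [ 0.448 -0.21   0.008]
rcap [0.504 0.014 0.092]
scap [ 0.524 -0.074  0.092]
flask [ 0.592 -0.033  0.03 ]
dish [0.588 0.118 0.044]
jar [0.489 0.109 0.05 ]
tray [0.534 0.262 0.008]
tray [0.466 0.274 0.008]
tray [0.494 0.41  0.008]
tray [0.569 0.394 0.008]
rcap [0.504 0.021 0.092]
scap [ 0.524 -0.072  0.092]
dish [0.594 0.108 0.044]
```

View pics/b1.png

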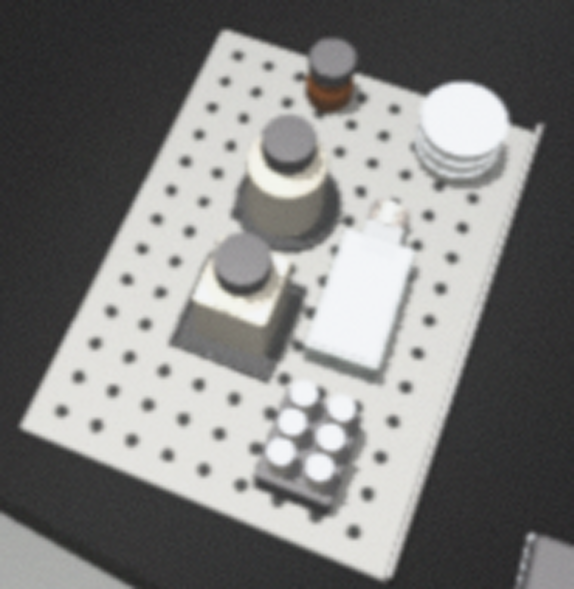

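View pics/b2.png

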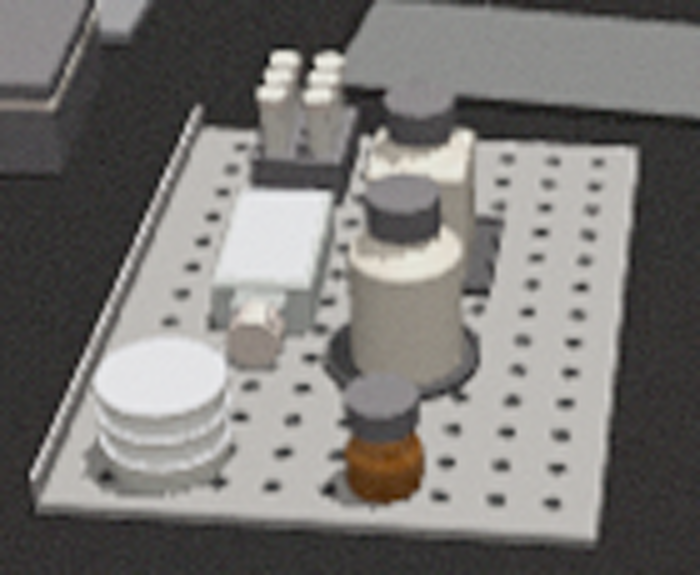

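The close crops confirm it: the clear flask lies behind the round bottle (left, +y) and the square bottle (right), with its cap towards +y. The shelf yaw is about 8.5°. Next is a top view from the wrist camera for a precise measurement.

```bash
python3 - <<'E'
from station import ctrl
import cv2,numpy as np,pickle
from h import *
s=ctrl.get_state();print(np.round(s['ee_rot'],3).tolist())
a=np.radians(8.5);sx=np.array([np.cos(a),np.sin(a),0]);sy=np.array([-np.sin(a),np.cos(a),0])
R0=s['ee_rot']
x=sy if R0[:,0]@sy>0 else -sy
z=np.array([0,0,-1.]);R=np.column_stack([x,np.cross(z,x),z])
ctrl.goto([.45,-.03,.33],R)
s=ctrl.get_state();print(s['time'],s['tool_pos'],np.round(s['q'],2))
im=ctrl.get_image('wrist');pickle.dump(im,open('W.pkl','wb'));cv2.imwrite('pics/w1.png',im['frame'][:,:,::-1]);print(np.round(im['T'],3))
E
```

```text
[[0.383, -0.924, -0.0], [-0.924, -0.383, 0.001], [-0.001, 0.0, -1.0]]
2.4417 [ 0.45005854 -0.03109978  0.32985894] [ 0.76 -0.14 -0.66  1.73 -0.09  1.52 -1.32]
[[ 0.147  0.954  0.263  0.516]
 [-0.989  0.142  0.038 -0.022]
 [-0.001 -0.266  0.964  0.473]
 [ 0.     0.     0.     1.   ]]
```

View pics/w1.png

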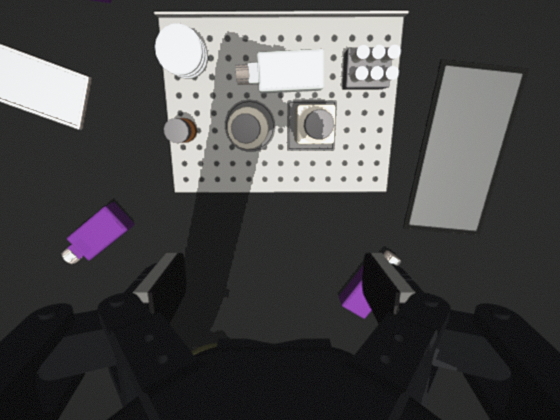

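This shows the shelf from above. The round cap is at (245,127), the square cap at (318,123), the flask body spans (258–323, 50–92), the mat is on the right and the tray at the top left. I'll segment these by contours.

```bash
python3 - <<'E'
import cv2,numpy as np,pickle
from h import *
im=pickle.load(open('W.pkl','rb'));D=pickle.load(open('D.pkl','rb'))
f=im['frame'];g=cv2.cvtColor(f,cv2.COLOR_RGB2GRAY)
cv2.imwrite('pics/w1c.png',cv2.resize(f[0:200,150:420,::-1],None,fx=2.95,fy=2.95,interpolation=cv2.INTER_CUBIC))
def P(t,u,v,z,im=im): p=onz(im,u,v,z);print(t,np.round(p,4));return p[:2]
# mat and shelf via thresholds
for name,(im_),mask_roi,zz in [('matW',im,(405,55,130,185),.003),('trayW',im,(0,35,100,100),.008),('matS',D['scene'],(130,290,170,129),.003),('trayS',D['scene'],(325,90,80,65),.008),('traySide',D['side'],(170,285,90,80),.008),('matSide',D['side'],(250,150,100,35),.003)]:
    x,y,w,h=mask_roi;gg=cv2.cvtColor(im_['frame'],cv2.COLOR_RGB2GRAY)[y:y+h,x:x+w]
    t,m=cv2.threshold(gg,0,255,cv2.THRESH_OTSU);c=max(cv2.findContours(m,0,1)[0],key=cv2.contourArea)
    Q=np.array([onz(im_,p[0]+x,p[1]+y,zz)[:2] for p in c[:,0]],np.float32)
    r=cv2.minAreaRect(Q*1000);print(name,t,np.round(r[0],1),np.round(r[1],1),round(r[2],1))
# shelf
m=(g[:200,150:420]>120).astype(np.uint8)
ys=[];
a=P('shelfFL',175,192,.008);b=P('shelfFR',386.5,192,.008);d=b-a;print(np.linalg.norm(d),np.degrees(np.arctan2(d[0],-d[1])))
# Hough circles for caps
for n,(cx,cy) in dict(r=(245,127),s=(318,123)).items():
    roi=cv2.resize(g[cy-25:cy+25,cx-25:cx+25],None,fx=8,fy=8,interpolation=cv2.INTER_CUBIC)
    c=cv2.HoughCircles(cv2.GaussianBlur(roi,(9,9),2),cv2.HOUGH_GRADIENT,1,400,param1=80,param2=15,minRadius=90,maxRadius=140)
    if c is not None:
        u,v,r=c[0,0]/8;u+=cx-25;v+=cy-25;p=P(n,u,v,.102);q=onz(im,u+r,v,.102)[:2];print(u,v,r,'diam',2*np.linalg.norm(q-p))
E
```

```text
matW 96.0 [ 516.  -318.7] [244.8 114.5] 2.9
trayW 141.0 [517.  323.8] [126.3  79. ] 78.5
matS 110.0 [ 515.6 -318.4] [244.6 114.4] 2.9
trayS 140.0 [519.2 334.6] [150.7  79.9] 78.5
traySide 133.0 [519.8 337.4] [151.2  81.5] 78.5
matSide 96.0 [ 522.5 -280.2] [260.1 191. ] 3.9
shelfFL [0.3898 0.1202 0.008 ]
shelfFR [ 0.4399 -0.2154  0.008 ]
0.3392894573518069 8.484130489049937
```

View pics/w1c.png

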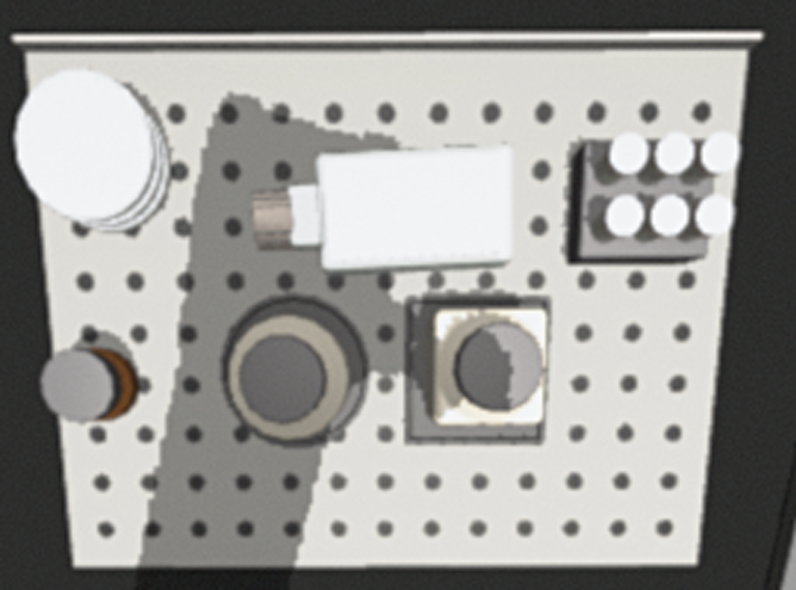

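```bash
python3 - <<'E'
import cv2,numpy as np,pickle
from h import *
im=pickle.load(open('W.pkl','rb'));D=pickle.load(open('D.pkl','rb'))
a=np.radians(8.5);R2=np.array([[np.cos(a),-np.sin(a)],[np.sin(a),np.cos(a)]])
def P(t,u,v,z,I=im,s=2.95,o=150,o2=0):
    p=onz(I,u/s+o,v/s+o2,z);print(t,np.round(p[:2],4),'shelf',np.round(R2.T@p[:2],4));return p[:2]
P('rcap',281,379,.102);P('scap',499,366,.102)
S=D['scene'];
P('rcapS',289,142,.102,S,3.1,205,150);P('scapS',244,263,.102,S,3.1,205,150)
T=D['side'];P('rcapT',403,195+8,.102,T,5,190,155);P('scapT',420,108,.102,T,5,190,155)
# round holder outline rim
for u,v in [(224,369),(367,369),(295,293),(295,445)]:P('rh',u,v,.014)
for u,v in [(406,369),(548,369),(475,297),(475,442)]:P('sh',u,v,.014)
c=[P('fl',u,v,.038) for u,v in [(320,155),(512,147),(513,262),(324,270)]]
print('flask body c',np.mean(c,0),np.linalg.norm(c[0]-c[1]),np.linalg.norm(c[1]-c[2]))
d=(c[0]-c[1]);print('yaw',np.degrees(np.arctan2(-d[0],d[1])));d=(c[3]-c[2]);print('yaw',np.degrees(np.arctan2(-d[0],d[1])))
P('cap',255,219,.03);
P('jar',77,384,.058);P('dish',85,147,.052);P('rack',640,200,.02)
c=[P('flS',u,v,.038,S,3.1,205,150) for u,v in [(345,230),(413,248),(377,372),(307,354)]];print(np.mean(c,0))
E
```

```text
rcap [0.5067 0.0121] shelf [ 0.5029 -0.0629]
scap [ 0.5249 -0.0753] shelf [ 0.508  -0.1521]
rcapS [0.5096 0.0086] shelf [ 0.5053 -0.0668]
scapS [ 0.5282 -0.0785] shelf [ 0.5108 -0.1557]
rcapT [0.5029 0.0265] shelf [ 0.5013 -0.0481]
scapT [ 0.5203 -0.0613] shelf [ 0.5056 -0.1375]
rh [0.5051 0.0492] shelf [ 0.5068 -0.026 ]
rh [ 0.5157 -0.0223] shelf [ 0.5068 -0.0983]
rh [0.5464 0.0183] shelf [ 0.5431 -0.0627]
rh [0.4728 0.0089] shelf [ 0.4689 -0.0611]
sh [ 0.5186 -0.0418] shelf [ 0.5068 -0.118 ]
sh [ 0.5292 -0.1128] shelf [ 0.5067 -0.1898]
sh [ 0.5576 -0.0701] shelf [ 0.5411 -0.1518]
sh [ 0.488  -0.0829] shelf [ 0.4704 -0.1541]
fl [0.6047 0.0125] shelf [ 0.5999 -0.077 ]
fl [ 0.6206 -0.0726] shelf [ 0.6031 -0.1635]
fl [ 0.5732 -0.0823] shelf [ 0.5547 -0.1661]
fl [0.5568 0.0041] shelf [ 0.5513 -0.0782]
flask body c [ 0.58880832 -0.03456747] 0.08650855662530603 0.04845367401321839
yaw 10.61600998203164
yaw 10.730431380957866
cap [0.5749 0.0395] shelf [ 0.5745 -0.0459]
jar [0.4896 0.1086] shelf [0.5002 0.035 ]
dish [0.5899 0.1131] shelf [0.6001 0.0246]
rack [ 0.6115 -0.1392] shelf [ 0.5842 -0.2281]
flS [0.559  0.0025] shelf [ 0.5533 -0.0802]
flS [0.604 0.014] shelf [ 0.5995 -0.0755]
flS [ 0.6236 -0.0747] shelf [ 0.6057 -0.1661]
flS [ 0.5801 -0.087 ] shelf [ 0.5609 -0.1717]
[ 0.5916818  -0.03630778]
```

```bash
python3 - <<'E'
import cv2,numpy as np,pickle
from h import *
im=pickle.load(open('W.pkl','rb'));D=pickle.load(open('D.pkl','rb'));S=D['scene'];T=D['side']
a=np.radians(8.5);R2=np.array([[np.cos(a),-np.sin(a)],[np.sin(a),np.cos(a)]])
for n,o in dict(r=[(im,245.3,128.5),(S,289/3.1+205,142/3.1+150),(T,403/5+190,195/5+155)],s=[(im,319.2,124.1),(S,244/3.1+205,263/3.1+150),(T,420/5+190,97/5+155)]).items():
    A=0;b=0
    for I,u,v in o:
        c,d=ray(I,u,v);d/=np.linalg.norm(d);M=np.eye(3)-np.outer(d,d);A=A+M;b=b+M@c
    X=np.linalg.solve(A,b);print(n,np.round(X,4),R2.T@X[:2]);
    for I,u,v in o: print('  res px',np.round(np.array(proj(I,X))-(u,v),1), np.round(onz(I,u,v,.102),4))
E
```

```text
r [0.5074 0.012  0.0967] [ 0.50356429 -0.06313378]
  res px [ 0.5 -0.6] [0.5066 0.012  0.102 ]
  res px [-0.2 -0.4] [0.5096 0.0086 0.102 ]
  res px [0.  0.2] [0.5049 0.0198 0.102 ]
s [ 0.5258 -0.0767  0.0985] [ 0.5086537  -0.15357224]
  res px [ 0.8 -0.6] [ 0.5248 -0.0754  0.102 ]
  res px [-0.6 -0.6] [ 0.5282 -0.0785  0.102 ]
  res px [-0.3  0.3] [ 0.5235 -0.072   0.102 ]
```

Measured positions:

| Item | Position (x, y) | Note |
|---|---|---|
| Round bottle | (0.507, 0.012) | |
| Square bottle | (0.5255, -0.076) | |
| Round holder | (0.510, 0.0135) | 92 mm from the square holder, as stated |
| Square holder | (0.523, -0.0775) | |
| Mat | (0.516, -0.3185) | |
| Tray | (0.519, 0.336) | y axis at -11.5° |
| Flask body centre | (0.590, -0.0355) | yaw about 11° |

The cap tops triangulate at z 0.097–0.099, against 0.102 expected, which is within a few mm. I'll move the square bottle first.

```bash
cat >> h.py <<'E'
def Rjaw(x):
    x=np.array([x[0],x[1],0.]);x/=np.linalg.norm(x);z=np.array([0,0,-1.]);return np.column_stack([x,np.cross(z,x),z])
def ax(deg):
    a=np.radians(deg);return np.array([np.cos(a),np.sin(a)]),np.array([-np.sin(a),np.cos(a)])
def st(ctrl,t=''):
    s=ctrl.get_state();print(t,'t',round(s['time'],1),np.round(s['tool_pos'],4),'w',round(s['gripper_width'],4),'F',np.round(s['wrist_force'],1))
E
python3 - <<'E'
from station import ctrl
from h import *
R=Rjaw(-ax(8.5)[1]);hi=.17
ctrl.goto([.5255,-.0765,hi],R);st(ctrl)
ctrl.move_straight([.5255,-.0765,.038],R,.15);st(ctrl,'down')
ctrl.set_gripper(.03,35);st(ctrl,'grip')
im=ctrl.get_image('wrist');cv2.imwrite('pics/g1.png',im['frame'][:,:,::-1])
ctrl.move_straight([.5255,-.0765,hi],R,.15);st(ctrl,'up')
im=ctrl.get_image('side');cv2.imwrite('pics/g1s.png',im['frame'][:,:,::-1])
E
```

```text
t 3.2 [ 0.526  -0.0763  0.171 ] w 0.0851 F [0.4 0.  0.3]
down t 4.3 [ 0.526  -0.0765  0.0387] w 0.0854 F [-0.3  0.  -0.4]
grip t 4.7 [ 0.5261 -0.0765  0.0386] w 0.0496 F [ 0.9 -0.8  3.9]
up t 5.8 [ 0.5247 -0.0765  0.1689] w 0.0493 F [ 0.4 -0.1 -0.3]
```

View pics/g1.png

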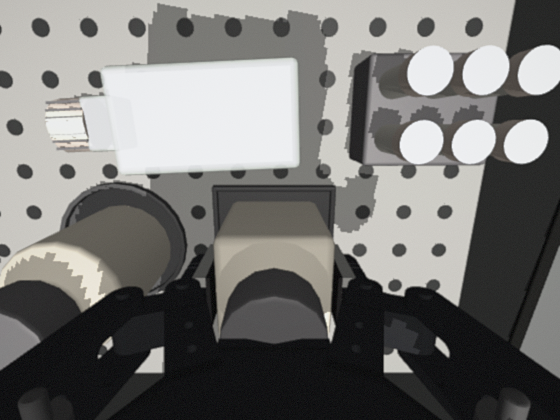

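View pics/g1s.png

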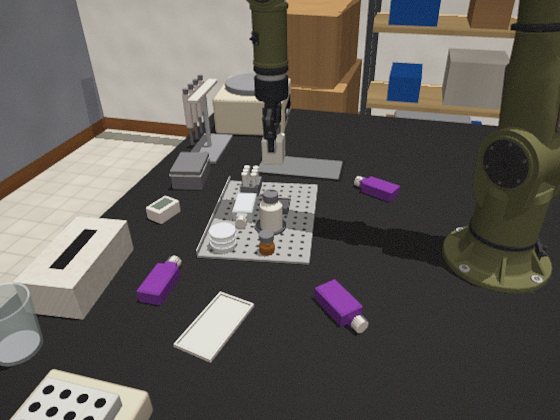

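The square bottle is gripped squarely (49.6 mm wide) and lifted. Next I'll place it on the mat and fetch the round bottle.

```bash
python3 - <<'E'
from station import ctrl
from h import *
R=Rjaw(-ax(8.5)[1]);hi=.17
ctrl.move_straight([.58,-.318,.16],R,.25)
ctrl.move_straight([.58,-.318,.050],R,.15)
ctrl.move_straight([.58,-.318,.0325],R,.05);st(ctrl,'at mat')
ctrl.set_gripper(.085);st(ctrl)
ctrl.move_straight([.58,-.318,hi],R,.2)
ctrl.move_straight([.507,.0125,hi],R,.25)
ctrl.move_straight([.507,.0125,.038],R,.15);st(ctrl,'down')
ctrl.set_gripper(.03,35);st(ctrl,'grip')
im=ctrl.get_image('wrist');cv2.imwrite('pics/g2.png',im['frame'][:,:,::-1])
im=ctrl.get_image('side');cv2.imwrite('pics/g2s.png',im['frame'][:,:,::-1])
E
```

```text
at mat t 8.4 [ 0.5798 -0.3179  0.0321] w 0.0496 F [ 0.4  0.6 -1. ]
 t 8.8 [ 0.5801 -0.318   0.0326] w 0.0852 F [-0.3 -0.4 -0.1]
down t 12.2 [0.5078 0.0125 0.0388] w 0.0853 F [0.4 0.2 0.3]
grip t 12.6 [0.5078 0.0124 0.0389] w 0.053 F [-0.4 -0.4  6.4]
```

View pics/g2.png

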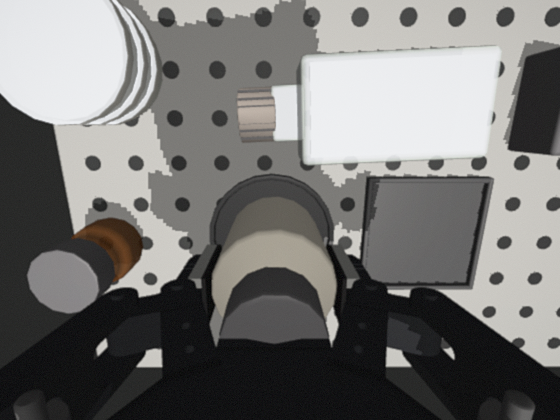

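View pics/g2s.png

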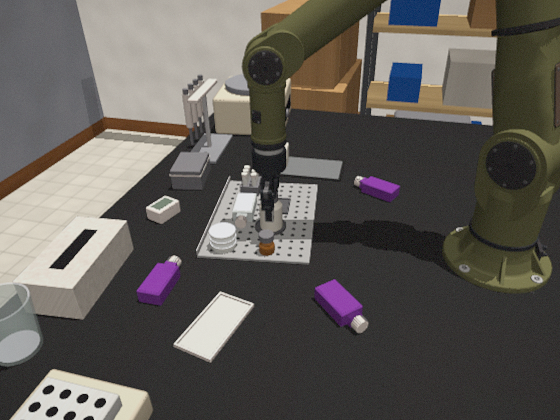

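The round bottle is gripped. I'll put it on the mat, then view the mat and shelf.

```bash
python3 - <<'E'
from station import ctrl
from h import *
import pickle
R=Rjaw(-ax(8.5)[1]);hi=.17
ctrl.move_straight([.5078,.0125,.16],R,.15);st(ctrl,'up')
ctrl.move_straight([.455,-.318,.16],R,.25)
ctrl.move_straight([.455,-.318,.050],R,.15)
ctrl.move_straight([.455,-.318,.0325],R,.05);st(ctrl,'at mat')
ctrl.set_gripper(.085);st(ctrl)
ctrl.move_straight([.455,-.318,.20],R,.2)
p=[.55,-.04,.25]
for s in (1,-1):
    q=ctrl.ik(p,Rjaw(s*ax(10.5)[0]));print(s,None if q is None else np.round(q,2))
ctrl.move_straight([.47,-.04,.25],R,.3)
im=ctrl.get_image('wrist');pickle.dump(im,open('W2.pkl','wb'));cv2.imwrite('pics/g3.png',im['frame'][:,:,::-1])
im=ctrl.get_image('scene');cv2.imwrite('pics/g3s.png',im['frame'][:,:,::-1]);st(ctrl)
E
```

```text
up t 13.7 [0.5069 0.0124 0.159 ] w 0.0522 F [ 0.4  0.3 -1. ]
at mat t 16.5 [ 0.4548 -0.3178  0.0321] w 0.0525 F [-0.3 -0.5 -1.8]
 t 17.0 [ 0.4551 -0.3181  0.0326] w 0.085 F [-0.6  0.2  0.2]
1 [ 0.81  0.18 -0.87  1.65  0.14  1.38  0.1 ]
-1 None
 t 19.1 [ 0.4696 -0.0419  0.2494] w 0.0847 F [ 0.4 -1.6  0.5]
```

View pics/g3.png

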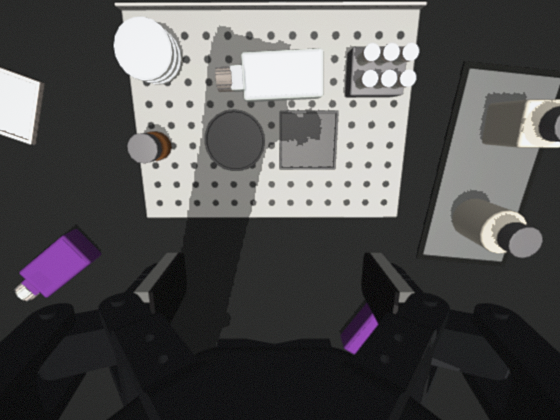

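View pics/g3s.png

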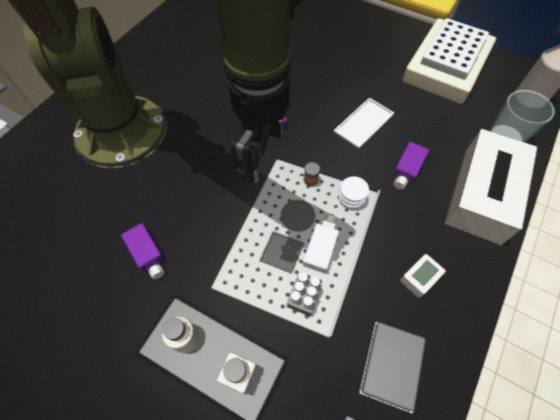

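Both bottles stand on the mat at (178,332) and (236,370) in the scene view, and the holders are clear. I'll refine the holder and flask positions.

```bash
python3 - <<'E'
import pickle
from h import *
im=pickle.load(open('W2.pkl','rb'));f=im['frame'];g=cv2.cvtColor(f,cv2.COLOR_RGB2GRAY)
X,Y=ax(8.5)
# holders: dark region
hs=cv2.cvtColor(f,cv2.COLOR_RGB2HSV)
for n,(x,y,w,h),z,inv in [('round',(195,105,75,72),.014,1),('sq',(274,104,70,70),.014,1),('flask',(240,40,92,68),.038,0)]:
    roi=g[y:y+h,x:x+w]
    if inv: m=(roi<88).astype(np.uint8)
    else: m=(roi>215).astype(np.uint8)
    m=cv2.morphologyEx(m,cv2.MORPH_OPEN,np.ones((5,5)))
    c=max(cv2.findContours(m,0,1)[0],key=cv2.contourArea)
    Q=np.array([onz(im,p[0]+x,p[1]+y,z)[:2] for p in cv2.convexHull(c)[:,0]],np.float32)*1000
    r=cv2.minAreaRect(Q);print(n,cv2.contourArea(c),np.round(r[0],1),np.round(r[1],1),round(r[2],1),'circ',cv2.minEnclosingCircle(Q),'bbox',cv2.boundingRect(c))
print(g[140,195:280:3],g[75,225:340:4])
c=np.array([onz(im,u,v,.038)[:2] for u,v in [(243,52.5),(322,49.5),(322,96.5),(245,100)]]);print(c.mean(0),np.linalg.norm(c[0]-c[1]),np.linalg.norm(c[1]-c[2]))
cv2.imwrite('pics/g3c.png',cv2.resize(f[30:190,190:350,::-1],None,fx=3.7,fy=3.7,interpolation=cv2.INTER_CUBIC))
E
```

```text
round 2809.5 [509.   13.8] [73.1 73.9] 8.5 circ ((505.86785888671875, 16.30258560180664), 41.113548278808594) bbox (10, 5, 60, 61)
sq 891.5 [537.3 -63.4] [36.5 48.5] 10.6 circ ((537.2079467773438, -62.655601501464844), 27.122182846069336) bbox (6, 7, 40, 32)
flask 3903.0 [588.1 -37.3] [ 68.9 100.2] 11.4 circ ((591.4227905273438, -41.16276550292969), 55.27705001831055) bbox (0, 0, 92, 68)
[220 222 130 106  56  76  77  75  75  76  79  76  79  77  80  80  77  78
  81  81  78  81  78  79 135 135 135 131 146] [178 179 233 235 231 226 242 244 243 243 243 243 243 243 243 243 243 243
 243 243 242 244 243 243 239 219 218 221 218]
[ 0.58905609 -0.03417611] 0.0855449364825765 0.04785456960118367
```

View pics/g3c.png

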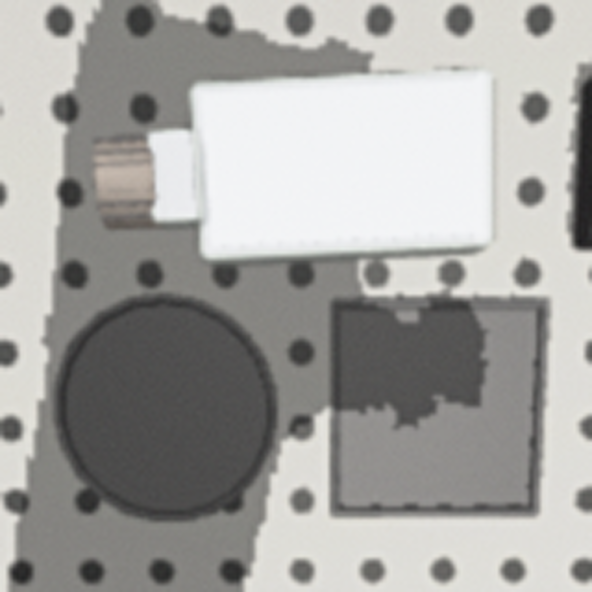

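```bash
python3 - <<'E'
import pickle
from station import ctrl
from h import *
im=pickle.load(open('W2.pkl','rb'))
for u,v in [(235.1,140.3),(308.2,139.7)]:print(np.round(onz(im,u,v,.014),4))
R=Rjaw(ax(10.5)[0])
ctrl.set_gripper(.066)
ctrl.goto([.589,-.035,.14],R);st(ctrl)
ctrl.move_straight([.589,-.035,.05],R,.15)
im=ctrl.get_image('wrist');cv2.imwrite('pics/f0.png',im['frame'][:,:,::-1])
im=ctrl.get_image('scene');cv2.imwrite('pics/f0s.png',cv2.resize(im['frame'][150:340,205:390,::-1],None,fx=3,fy=3))
E
```

```text
[0.5097 0.013  0.014 ]
[ 0.5238 -0.077   0.014 ]
 t 20.7 [ 0.589  -0.0351  0.1403] w 0.0662 F [ 0.8  0.5 -0.5]
```

View pics/f0.png

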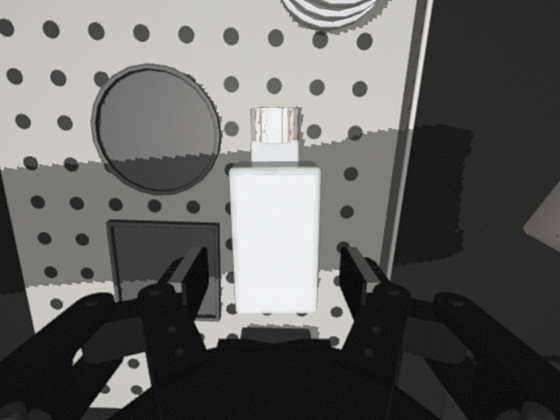

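View pics/f0s.png

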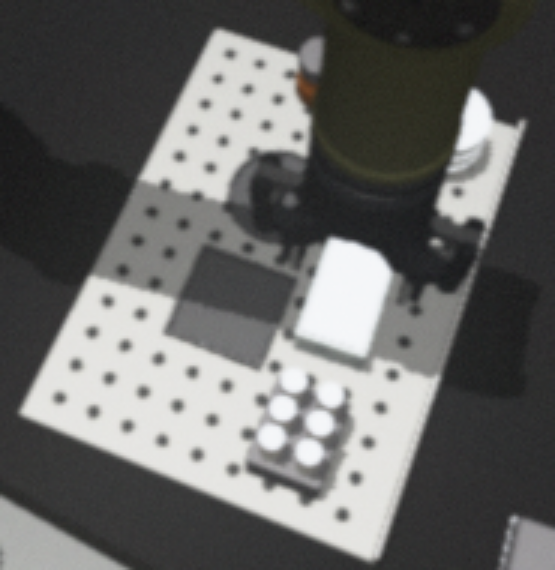

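The fingers are centred either side of the flask body, at roughly (190,280) and (355,280). Descend and grip.

```bash
python3 - <<'E'
from station import ctrl
from h import *
R=Rjaw(ax(10.5)[0])
ctrl.move_straight([.589,-.035,.0145],R,.08);st(ctrl,'down')
ctrl.set_gripper(.03,30);st(ctrl,'grip')
ctrl.move_straight([.589,-.035,.12],R,.15);st(ctrl,'up')
im=ctrl.get_image('wrist');cv2.imwrite('pics/f1.png',im['frame'][:,:,::-1])
im=ctrl.get_image('side');cv2.imwrite('pics/f1s.png',cv2.resize(im['frame'][100:270,170:340,::-1],None,fx=3,fy=3))
E
```

```text
down t 22.1 [ 0.5888 -0.0348  0.014 ] w 0.0663 F [-0.   1.6  0.2]
grip t 22.4 [ 0.5895 -0.035   0.0151] w 0.0495 F [0.1 0.1 1.9]
up t 23.2 [ 0.5882 -0.0352  0.119 ] w 0.0494 F [-0.5  0.3 -1.6]
```

View pics/f1.png

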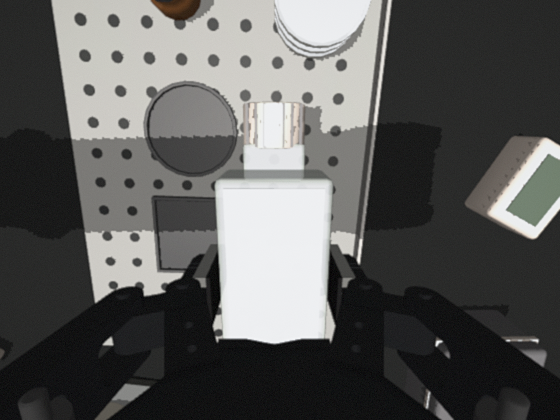

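View pics/f1s.png

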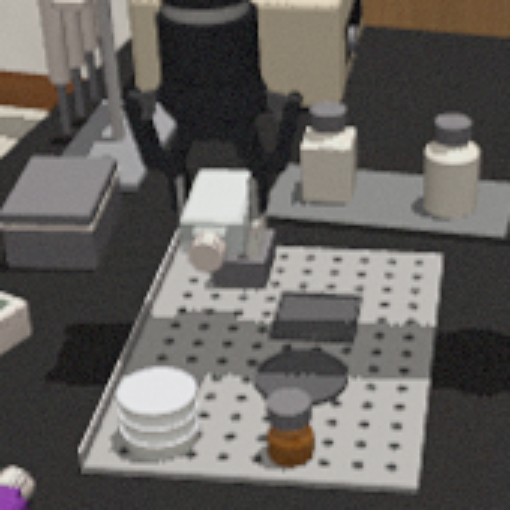

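The flask is held level. Carry it to the tray and check the alignment before lowering.

```bash
python3 - <<'E'
from station import ctrl
from h import *
import pickle
X,Y=ax(-11.5);R=Rjaw(X)
t=np.array([.5195,.336])-.015*Y
ctrl.move_straight([*t,.14],R,.25);st(ctrl)
ctrl.move_straight([*t,.04],R,.15);st(ctrl)
im=ctrl.get_image('wrist');cv2.imwrite('pics/t0.png',im['frame'][:,:,::-1])
im=ctrl.get_image('side');cv2.imwrite('pics/t0s.png',cv2.resize(im['frame'][240:400,130:290,::-1],None,fx=3.5,fy=3.5))
E
```

```text
t 25.0 [0.517  0.3199 0.1397] w 0.0493 F [-0.5 -0.2  0.7]
 t 25.8 [0.5171 0.3218 0.0409] w 0.049 F [-0.3  0.8 -0.7]
```

View pics/t0.png

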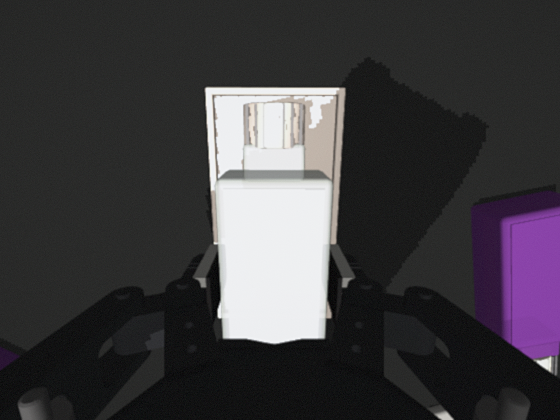

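View pics/t0s.png

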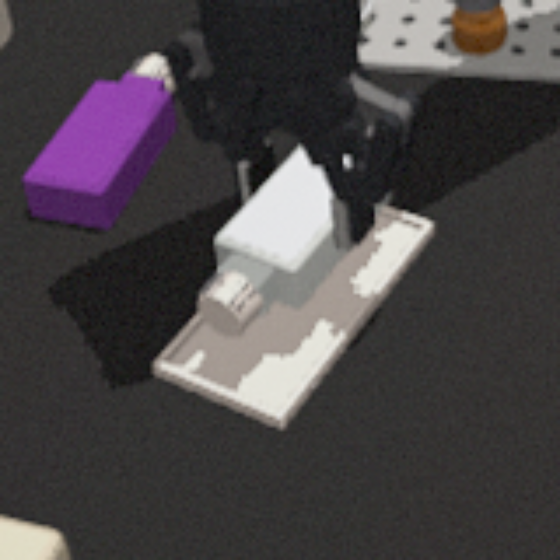

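```bash
python3 - <<'E'
from station import ctrl
from h import *
X,Y=ax(-11.5);R=Rjaw(X)
im=ctrl.get_image('wrist')
p=onz(im,276,91,.008)[:2];print('far rim',p,'->centre',p-.0725*Y)
E
```

```text
far rim [0.53505341 0.40536352] ->centre [0.52059924 0.33431898]
```

Consistent with the earlier estimate to within 2 mm. Lower and release.

```bash
python3 - <<'E'
from station import ctrl
from h import *
X,Y=ax(-11.5);R=Rjaw(X)
t=np.array([.520,.335])-.015*Y
ctrl.move_straight([*t,.0105],R,.06);st(ctrl,'low')
ctrl.set_gripper(.062);st(ctrl,'open')
ctrl.move_straight([*t,.06],R,.12);st(ctrl)
ctrl.set_gripper(.085)
ctrl.move_straight([*(t-.06*Y),.20],R,.25)
im=ctrl.get_image('wrist');cv2.imwrite('pics/t1.png',im['frame'][:,:,::-1])
R8=Rjaw(-ax(8.5)[1])
ctrl.goto([.50,0,.22],R8);st(ctrl)
im=ctrl.get_image('side');cv2.imwrite('pics/t1s.png',cv2.resize(im['frame'][260:380,150:290,::-1],None,fx=5,fy=5,interpolation=cv2.INTER_CUBIC))
E
```

```text
low t 26.6 [0.5167 0.32   0.0099] w 0.0491 F [-0.2 -1.3  0.6]
open t 26.9 [0.517  0.3203 0.0103] w 0.062 F [ 0.2 -0.1  0.5]
 t 27.4 [0.5171 0.32   0.0601] w 0.0623 F [-0.8 -0.   0. ]
 t 29.6 [0.5    0.0019 0.2196] w 0.0851 F [ 0.2  0.4 -0.7]
```

View pics/t1.png

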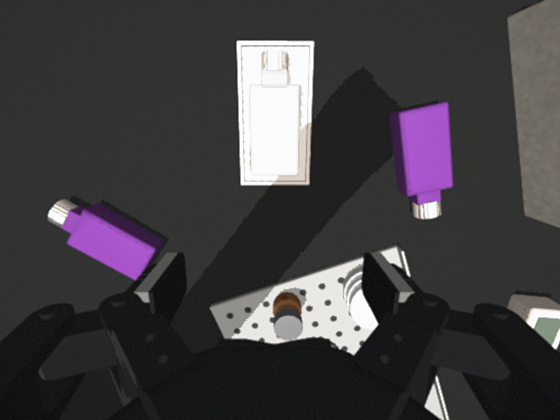

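View pics/t1s.png

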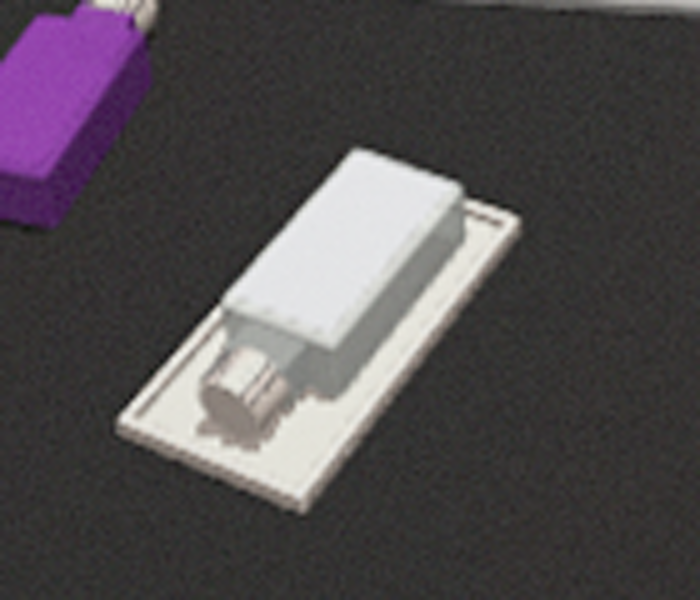

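The flask lies flat inside the tray, clear of all rims. I'll now return the round bottle.

```bash
python3 - <<'E'
from station import ctrl
from h import *
R=Rjaw(-ax(8.5)[1])
ctrl.move_straight([.455,-.318,.17],R,.3)
ctrl.move_straight([.455,-.318,.032],R,.15);st(ctrl,'down')
ctrl.set_gripper(.03,35);st(ctrl,'grip')
ctrl.move_straight([.455,-.318,.16],R,.15)
t=[.511,.0133]
ctrl.move_straight([*t,.16],R,.25)
ctrl.move_straight([*t,.07],R,.15);st(ctrl)
im=ctrl.get_image('wrist');cv2.imwrite('pics/r0.png',im['frame'][:,:,::-1])
E
```

```text
down t 32.0 [ 0.4558 -0.3184  0.033 ] w 0.0849 F [-0.9 -0.5  0.8]
grip t 32.4 [ 0.4556 -0.3185  0.033 ] w 0.0526 F [0.5 0.7 3.9]
 t 35.6 [0.5117 0.0132 0.0707] w 0.0528 F [-1.   0.4 -1.5]
```

View pics/r0.png

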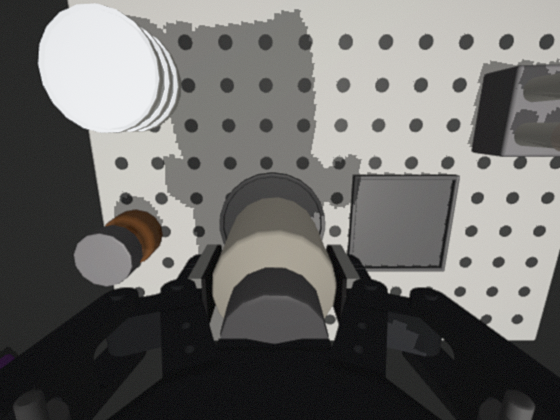

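The round bottle is centred over the round holder (about column 274 for both). Lower it, then return the square bottle.

```bash
python3 - <<'E'
from station import ctrl
from h import *
R=Rjaw(-ax(8.5)[1])
t=[.511,.0133]
ctrl.move_straight([*t,.0398],R,.06);st(ctrl,'low')
ctrl.set_gripper(.075);st(ctrl,'open')
ctrl.move_straight([*t,.17],R,.15);ctrl.set_gripper(.085)
ctrl.move_straight([.58,-.318,.17],R,.3)
ctrl.move_straight([.58,-.318,.032],R,.15);st(ctrl,'down')
ctrl.set_gripper(.03,35);st(ctrl,'grip')
ctrl.move_straight([.58,-.318,.16],R,.15)
t=[.5235,-.0772]
ctrl.move_straight([*t,.16],R,.25)
ctrl.move_straight([*t,.07],R,.15);st(ctrl)
im=ctrl.get_image('wrist');cv2.imwrite('pics/s0.png',im['frame'][:,:,::-1])
im=ctrl.get_image('side');cv2.imwrite('pics/s0s.png',cv2.resize(im['frame'][130:270,190:330,::-1],None,fx=4,fy=4))
E
```

```text
low t 36.3 [0.5103 0.0133 0.0399] w 0.0525 F [-4.1 -0.4  8.9]
open t 36.6 [0.5109 0.0133 0.0395] w 0.075 F [0.  0.6 0.8]
down t 40.3 [ 0.5809 -0.3183  0.0333] w 0.0851 F [ 0.1  0.6 -0. ]
grip t 40.7 [ 0.5806 -0.3183  0.033 ] w 0.0496 F [-1.1 -0.6  4.2]
 t 43.6 [ 0.5242 -0.0775  0.0706] w 0.0493 F [-0.   0.2 -1.3]
```

View pics/s0.png

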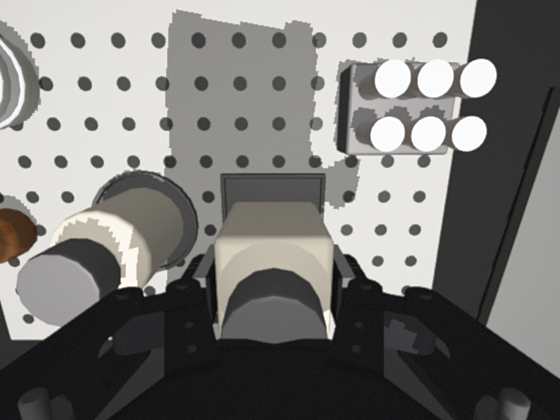

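View pics/s0s.png

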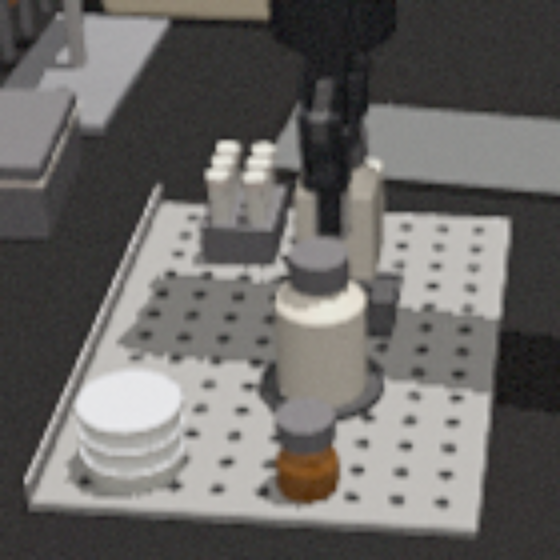

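The round bottle is in its holder, and the square bottle is aligned over its own (both centred near column 274). Lower it and inspect.

```bash
python3 - <<'E'
from station import ctrl
from h import *
import pickle
R=Rjaw(-ax(8.5)[1])
t=[.5235,-.0772]
ctrl.move_straight([*t,.0400],R,.06);st(ctrl,'low')
ctrl.set_gripper(.072);st(ctrl,'open')
ctrl.move_straight([*t,.17],R,.15);ctrl.set_gripper(.085)
ctrl.move_straight([.45,-.03,.33],R,.3);st(ctrl)
im=ctrl.get_image('wrist');pickle.dump(im,open('W3.pkl','wb'));cv2.imwrite('pics/e0.png',cv2.resize(im['frame'][0:200,150:420,::-1],None,fx=2.95,fy=2.95,interpolation=cv2.INTER_CUBIC))
ctrl.goto([.35,-.45,.33],R)
D={n:ctrl.get_image(n) for n in ['side','scene']};pickle.dump(D,open('D3.pkl','wb'))
cv2.imwrite('pics/e0s.png',cv2.resize(D['side']['frame'][155:270,190:330,::-1],None,fx=5,fy=5,interpolation=cv2.INTER_CUBIC))
cv2.imwrite('pics/e0c.png',D['scene']['frame'][:,:,::-1])
E
```

```text
low t 44.3 [ 0.5227 -0.0772  0.0398] w 0.0492 F [-3.4  0.1  6.2]
open t 44.7 [ 0.5235 -0.0772  0.0397] w 0.0719 F [0.1 0.9 0.2]
 t 46.8 [ 0.4497 -0.0305  0.3287] w 0.0851 F [ 0.2 -0.6 -0.8]
```

View pics/e0.png

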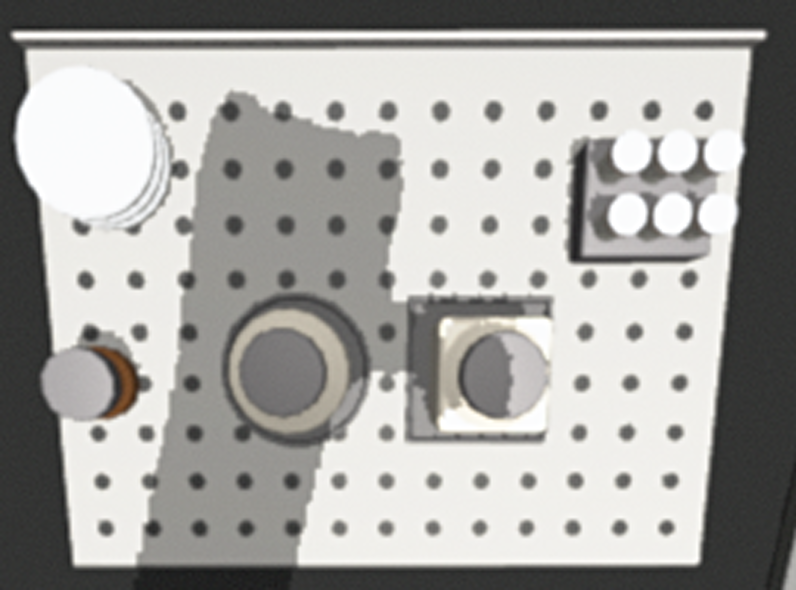

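View pics/e0s.png

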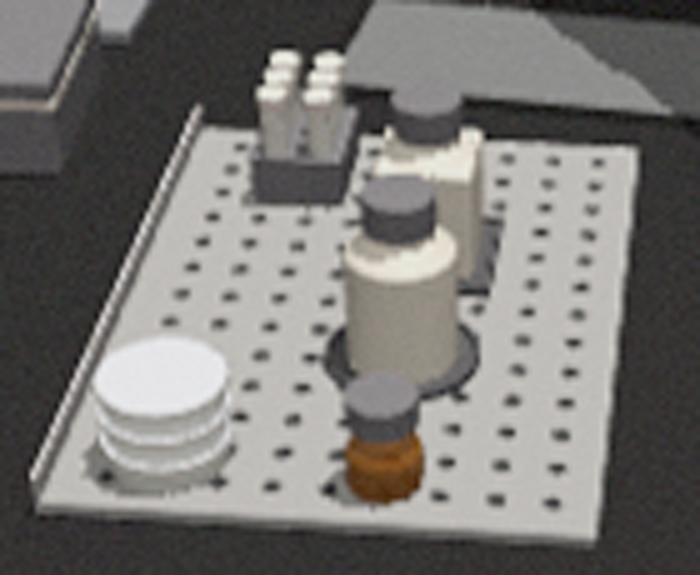

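View pics/e0c.png

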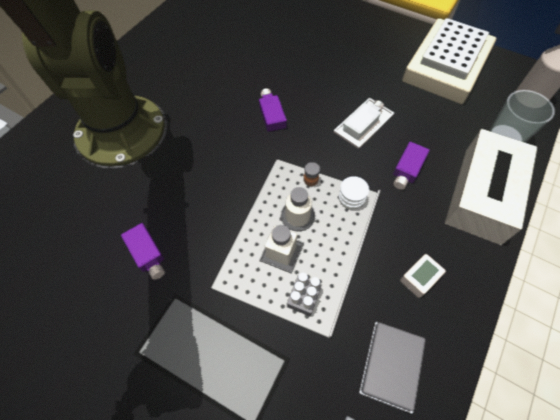

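Both caps moved only about 3 mm from where they were at the start, which is closer to the holder centres, and both bottles stand upright. The dish stack, rack and jar sit at the same pixels as before, and the gripper is clear. Handing in.

```bash
python3 - <<'E'
import pickle
from h import *
im=pickle.load(open('W3.pkl','rb'));X,Y=ax(8.5)
for u,v in [(282,373),(503,374)]:
    p=onz(im,u/2.95+150,v/2.95,.102)[:2];print(p@X,p@Y)
from station import ctrl
print(ctrl.get_state()['time']);ctrl.finish_job()
E
```

```text
0.5047856804129693 -0.06281701121819153
0.504456275952211 -0.15298161410228717
48.4917
the job is handed in; nothing more can be done
```

The job is done and handed in at 48.5 s of the 128 s allowed. I stood the square bottle and then the round one on the mat, and laid the clear flask flat in the white tray. Only then did I put each bottle back in its own holder.

**Last checks:**
- **Bottles:** in the last pictures both stand upright, about 2 mm from their holder centres, against roughly 8 mm of play.
- **Flask:** it lies flat inside the tray walls, clear of the rims.
- **Bystanders:** the dish stack, tube rack and jar show no visible shift from the start. I never moved to touch the purple look-alikes.
- **Forces:** the wrist force readings I printed stayed under about 10 N. The highest was 8.9 N, when the round bottle touched down.

**One disagreement:** before the first grasp, the cap tops triangulated about 4–5 mm lower than the sizes imply. I put this down to calibration and pixel reading, and the grasps and placings went as planned.

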